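# Fold the case flap over and tuck it under the lip

### The job

Close the red case of grinding rings: push its standing grey flap over until it lies flat on the case, then push it along (its black rib is there to push against) until the yellow tongue is fully home beneath the steel lip. Push gently with the fingertips only: do not pinch or lift anything, leave the case where it stands, and do not disturb the can, the jar and the ring beside it.

Things in the scene. Friction and masses are not known exactly. Their poses are not given: they have to be found in the camera images.
- case: The red open-topped case, 170 mm long (its x) x 140 mm wide (its y) x 75 mm high, 2 kg, loose on the work surface (a sideways push of roughly 8 N or more slides it). Origin: centre of its underside; x points horizontally from the hinge side to the lip side, z up. The hinge side is the one nearer the robot.
- pin (a point): Centre of the hinge pin, 93 mm behind the case's centre (case x = -93 mm), 77 mm above the work surface. Its axes are those of the case; the pin runs along y. Two small lugs hold it at y = +-62 mm. Stays with the case.
- lip (a point): Middle of the steel lip's free edge, on its underside: case x = +66 mm, 82 mm above the work surface (7 mm above the case's rim). Axes as the case's. The lip is 84 mm wide, 4 mm thick (top at 86 mm), and runs from here 23 mm in +x to an upright bracket that closes it.
- flap (a joint): Hinge angle of the flap about the pin, rad: 0 = lying flat on the rim along the case's +x (a stop), 1.57 = upright, limit 1.9 leaning back. Starts at 1.2 to 1.65. Stiff by friction (0.10 N m): it stays where it is left. The face away from the lip when upright becomes the upper face. Lying flat, underside 75 mm and upper face 79 mm above the work surface.
- tuck (a joint): How far the flap is slid along its length, away from the pin, in its slotted hinge, m: 0 = drawn back, 0.018 = fully home (a stop); starts at 0 to 0.002. Takes about 2.5 N, stays where left. Flat and drawn back, the tongue ends 7 mm short of the lip; fully home it is 11 mm beneath it, with 3 mm of play. If slid out before it is flat, it strikes the lip from above.
- edge (a point): Middle of the end edge of the yellow tongue, at half thickness; x along the flap away from the pin, z out of its upper face. The flap is a 4 mm plate, 0.1 kg, its middle plane through the pin: grey panel 112 mm wide, from 10 mm behind the pin to 140 mm from it, then the tongue, 56 mm wide, to 152 mm from it (all plus the tuck value).
- rib (a point): Middle of the top of the black rib across the flap's upper (outer) face, same axes as edge. The rib is 60 mm wide (y), 8 mm thick (x), 12 mm high; its middle is 56 mm from the pin (plus the tuck value), so the face to push on is 52 mm from the pin.
- can: Bystander: red and yellow upright spray can, radius 26 mm, 140 mm high, 0.3 kg, loose. Origin: centre of its underside.
- jar: Bystander: white jar with black cap, radius 30 mm, 75 mm high, 0.25 kg, loose. Origin: centre of its underside.
- pad: Bystander: blue grinding ring lying flat, radius 48 mm, 14 mm high, 0.15 kg, loose. Origin: centre of its underside. The three bystanders stand to the left and right of the case and beyond its lip side, in any order.
There are look-alikes about, which are no part of the job. Of the things that look like the case, the largest one is meant.

How it is judged:
On the way, in this order (a step that is already met when the one before it is completed fails the run):
1. the flap lies flat on the case (value of joint flap below 0.05 rad), for 0.1 s.
2. its tongue is tucked beneath the lip (value of joint flap below 0.04 rad and value of joint tuck above 0.013 m and x of edge in the frame of lip above 0.006 m and z of edge in the frame of lip below 0 m), for 0.2 s.
At the end, for the whole second after the job is handed in: The flap lies flat (hinge within 0.04 rad of shut), slid at least 13 of its 18 mm, its tongue at least 6 mm beneath the lip; the case stands level and at rest, the bystanders upright (all of step 2 and velocity of joint tuck below 0.01 m/s and linear speed of case below 0.02 m/s and angle between case's own z axis and vertical below 0.03 rad and angle between each of can, jar, pad's own z axis and vertical below 0.1 rad); the robot touches nothing.
It fails at once if the case is lifted or tipped (its underside rises 8 mm or it tilts 0.1 rad) (height (world z) of case above 0.008 m or angle between case's own z axis and vertical above 0.1 rad).
It fails at once if the case is shoved more than 30 mm (distance of case from where it was at the start of the episode above 0.03 m).
It fails at once if the fingers pinch or press the case or its flap harder than 35 N (contact force between the fingers and case above 35 N).
It fails at once if a bystander is moved or lifted more than 15 mm (distance of any of can, jar, pad from where it was at the start of the episode above 0.015 m).
It also fails if it takes over 45 s, if anything falls off the work surface, if the arm or the gripper's body presses on something with over 40 N, if the wrist force passes 120 N, or if a joint passes its speed limit or range.

### The arm

A 6-joint arm with a two-finger parallel gripper is mounted at the origin on the work surface. World frame = base frame: x ahead of the robot, y to its left, z up, the work surface at z = 0. Lengths are in m, angles in rad, forces in N, time in s.
With the tool pointing down it reaches from about 0.225 to 0.725 m from the base axis. Payload 3.1 kg.
Tool frame: the origin (TCP) lies midway between the tips of the shut fingers; the grasp point (between the pads) lies 19 mm behind it; z points along the fingers, y is the line along which they close (so a half turn about z gives the same grasp; the last joint's range is limited). The gripper opens to 85 mm and grips with 20 to 120 N. Pads are 22 mm wide; open, the fingers measure 114 mm over their backs; the gripper's body (76 mm by 85 mm) begins 54 mm behind the grasp point. The pads swing forward as they close: fully open they stand 13 mm farther back than shut.
Start: joints at [-1.461, 0.048, 0.099, 1.622, 0, 1.443], TCP at [0.124, -0.51, 0.231] pointing down, gripper open.
Joint ranges: [-2.91, 2.91], [-0.99, 1.94], [-1.21, 1.42], [-2.12, 2.29], [-1.49, 1.47], [-3.14, 3.14]. Speed limits (rad/s): [2.79, 2.79, 3.14, 3.14, 3.14, 3.14].

### API

Orientations are given as a 3x3 rotation matrix whose columns are the frame's x, y, z axes.
In Python, from bench import manip, imaging, models gives the robot as it stands. The module is installed in compiled form; this text tells all that it offers.
- The arm moves only by the tool jog_arm, never from a script. Its argument "targets" is a list of rows, each an object of numbers: "jaw": the opening, from 0 (shut) to 1 (fully open); "tx", "ty", "tz": the shift along the tool's x, y, z in cm; "rx", "ry", "rz": the turn, a rotation vector about the tool's x, y, z in rad. A call has 1 to 12 rows; each row is the pose to reach, as a shift and turn from the pose commanded when the call began, along the tool's axes at that moment; what a row does not reach only later rows make up. A row lasts 1/10 s, in which the tool goes at most 50 mm and 8.59 degrees, less where a joint would pass 70% of its speed; a pose out of reach is approached as far as the arm can. A call with a gripper value outside its range is refused whole. The fingers move at their own pace and stop on an object; "squeeze" is the grip in N (left out, the last holds). Time passes only in rows, so rows that repeat a pose let the fingers close. It gives the time, the measured TCP pose, the force, the opening and the grip force at its end, in the units of the state.
- manip.state(): the state, without advancing time (a new reading comes with each control period).
- imaging.camera(name): name is "scene" or "top" or "wrist"; returns the picture (420x560x3 uint8, red, green, blue); there is no depth.
- imaging.calibration(name): a dict with "fx", "fy", "cx", "cy" (pixels), "dist_coeffs" ([k1, k2, p1, p2, k3] as OpenCV has them; the pictures are not rectified), "R" (3x3) and "t" (3): a world point X has camera coordinates R X + t; the wrist camera has in their place "mount" (4x4, takes a point from camera to tool coordinates, whose origin is the TCP and whose axes are the flange's). Camera axes: x right, y down, z forward; pixel columns grow to the right and rows downward; lengths in m; the calibration is good to about 2 mm. A picture is of the moment at which its call begins: read the wrist's pose just before it. calibration takes no time and is no camera call.
- manip.job_done(): hands the job in; it is judged then, once.
Trained networks look in the newest picture that a camera, given by its name, has taken for a name from the list of things; names that differ only in an ending like _2 or _b are one class to them, and where a whole thing is asked for, a point or a joint stands for the part that bears it (a point fixed in the world has none). Each returns a list of dicts, best first, with "confidence" (0 to 1); they miss things now and then, are a little off and sometimes report something else, mostly with a low value. They report only what shows in the picture. A call takes as long as a camera call. They do not tell look-alikes from the thing itself.
- models.recognise(camera, name): "centre" ([x, y, z] in m, in the coordinates of the camera as it stood for that picture, good to about 4 mm: the middle of the surface that is visible of it).
- models.tip_of(camera, name): "centre" ([x, y, z] in m, in the coordinates of the camera as it stood for that picture, good to about 4 mm: a listed point, or the origin of a listed thing).
The state is a dict: "time": time; "joint_positions": joint angles; "joint_vel": joint speeds; "tau": joint torques, N m; "eef_pos": TCP position; "eef_rot": TCP orientation; "wrist_force": force on the tool from outside, world axes, zero at the start; "torque": the same for the moment, N m; "gripper_width": opening from 0.0 (shut) to 1.0 (fully open); "grasp_force": force on a finger pad.
Only numpy, scipy, OpenCV 4.12 (cv2) and the standard library are available. Lean on these libraries where they do the work, as an engineer would, in place of code of your own. Each camera call takes 0.05 s, during which the arm holds its last target. There are 200 camera calls.

## Working session

There is one attempt and no reset: what is moved stays moved. The work goes in short steps, Python scripts to look and compute and a tool call to move; the robot and the scene stay as the last step left them, time stands still between calls to the robot, and variables do not carry over. Pictures are saved under pics/ and viewed, at most 10 in all, crops included, and the job is handed in when it is done.

Besides the shell and the picture viewer there is one more tool, called after "Request:" as a command line: name --argument value ..., lists and objects as JSON in quotes. jog_arm: Moves the arm, as the interface text tells. Its arguments: {"type":"object","properties":{"targets":{"type":"array","items":{"type":"object","properties":{"jaw":{"type":"number"},"tx":{"type":"number"},"ty":{"type":"number"},"tz":{"type":"number"},"rx":{"type":"number"},"ry":{"type":"number"},"rz":{"type":"number"}}}},"squeeze":{"type":"number"}},"required":["targets"]}

```bash
mkdir -p pics; cat > h.py <<'E'
import numpy as np, cv2
from bench import manip, imaging, models
def w(cam,p):
    c=imaging.calibration(cam)
    if cam=="wrist":
        s=manip.state(); q=np.array(c["mount"])@np.r_[p,1]
        return np.array(s["eef_rot"])@q[:3]+s["eef_pos"]
    return np.array(c["R"]).T@(np.array(p)-c["t"])
def px(cam,X):
    c=imaging.calibration(cam)
    return cv2.projectPoints(np.array(X,float).reshape(-1,3),cv2.Rodrigues(np.array(c["R"]))[0],np.array(c["t"],float),np.array([[c["fx"],0,c["cx"]],[0,c["fy"],c["cy"]],[0,0,1]]),np.array(c["dist_coeffs"]))[0].reshape(-1,2)
def save(cam,n):
    im=imaging.camera(cam); cv2.imwrite("pics/"+n,im[:,:,::-1]); return im
E
python3 - <<'E'
from h import *
s=manip.state();print(s["time"],s["eef_pos"],np.round(s["eef_rot"],3))
a=save("scene","s0.png");b=save("top","t0.png")
for cam in("scene","top"):
  for n in("case","pin","lip","edge","rib","can","jar","pad"):
    for d in models.tip_of(cam,n)[:3]:
      X=w(cam,d["centre"]);print(cam,n,round(d["confidence"],2),np.round(X,3),px(cam,X).round().tolist())
E
```

```text
0.0 [ 0.12358049 -0.50961368  0.23010853] [[ 0.972  0.236 -0.   ]
 [ 0.236 -0.972  0.002]
 [ 0.    -0.002 -1.   ]]
scene case 0.91 [ 0.582 -0.025 -0.002] [[262.0, 278.0]]
scene case 0.85 [ 0.386 -0.21   0.001] [[128.0, 302.0]]
scene case 0.65 [0.353 0.109 0.002] [[207.0, 212.0]]
scene pin 0.93 [ 0.375 -0.268  0.056] [[96.0, 299.0]]
scene pin 0.92 [0.414 0.084 0.054] [[221.0, 207.0]]
scene pin 0.64 [ 0.49  -0.062  0.08 ] [[212.0, 244.0]]
scene lip 0.75 [ 0.391 -0.165  0.059] [[140.0, 267.0]]
scene lip 0.69 [ 0.642 -0.004  0.084] [[293.0, 249.0]]
scene lip 0.57 [0.314 0.125 0.056] [[196.0, 186.0]]
scene edge 0.9 [0.316 0.119 0.055] [[195.0, 188.0]]
scene edge 0.88 [ 0.527 -0.047  0.226] [[227.0, 183.0]]
scene edge 0.86 [ 0.385 -0.163  0.054] [[139.0, 267.0]]
scene rib 0.95 [ 0.491 -0.06   0.136] [[211.0, 221.0]]
scene rib 0.85 [0.375 0.1   0.059] [[211.0, 197.0]]
scene can 0.8 [ 0.498  0.124 -0.003] [[263.0, 228.0]]
scene jar 0.8 [ 0.674 -0.147  0.003] [[273.0, 333.0]]
scene pad 0.97 [ 0.759  0.002 -0.002] [[347.0, 298.0]]
scene pad 0.52 [ 0.494 -0.059  0.137] [[212.0, 221.0]]
top case
[... 283 characters left out ...]
0.051] [[279.0, 283.0]]
top lip 0.93 [0.645 0.001 0.086] [[316.0, 183.0]]
top lip 0.81 [ 0.394 -0.165  0.057] [[387.0, 296.0]]
top lip 0.6 [0.314 0.125 0.053] [[259.0, 329.0]]
top edge 0.95 [0.317 0.126 0.052] [[259.0, 328.0]]
top edge 0.7 [ 0.527 -0.05   0.227] [[344.0, 230.0]]
top rib 0.94 [ 0.383 -0.236  0.06 ] [[419.0, 302.0]]
top rib 0.63 [ 0.497 -0.063  0.136] [[346.0, 248.0]]
top rib 0.55 [0.381 0.096 0.059] [[272.0, 300.0]]
top can 0.57 [ 0.503  0.121 -0.   ] [[264.0, 247.0]]
top jar 0.81 [ 0.675 -0.148 -0.001] [[376.0, 179.0]]
top jar 0.61 [ 0.496 -0.064  0.133] [[346.0, 248.0]]
top pad 0.82 [ 0.763 -0.002 -0.003] [[317.0, 143.0]]
top pad 0.69 [ 0.584 -0.024 -0.003] [[325.0, 215.0]]
```

```bash
sleep 1; ls pics
```

```text
s0.png
t0.png
```

```bash
python3 - <<'E'
import cv2,numpy as np
a=cv2.imread("pics/s0.png");b=cv2.imread("pics/t0.png")
cv2.imwrite("pics/crop0.png",np.hstack([cv2.resize(a[130:350,70:370],(400,293)),cv2.resize(b[110:330,210:510-50],(400,293))[:, :400]]))
E
```

```text
(no output)
```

View pics/s0.png

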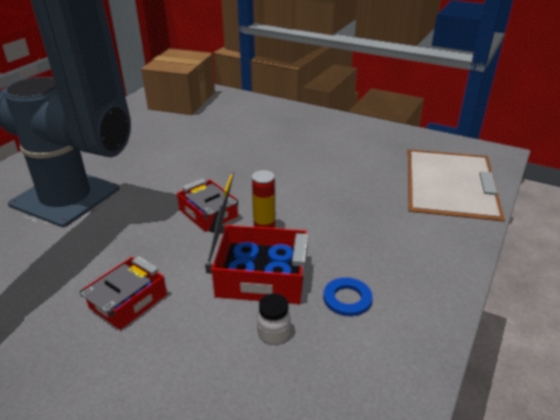

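View pics/crop0.png

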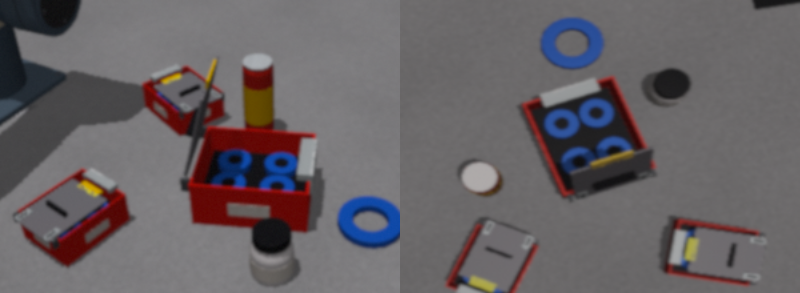

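There are three red cases: the open one at (262,278) in the scene picture, and two shut ones at (128,302) and (207,212). The open one is clearly the largest, and the only one with a standing flap, a lip 0.084 m high and rings inside. It is the case meant, and the crop confirms it. Its yaw is about 0.38 and its flap stands at about 1.33 rad. The can is at (263,200), the jar at (274,318) and the ring at (347,296).

Next I move behind the flap with the fingers shut.

Request:
jog_arm --targets '[{"jaw": 0, "tx": 43.4, "ty": -34.6, "tz": 4, "rz": -0.142}, {"jaw": 0, "tx": 43.4, "ty": -34.6, "tz": 4, "rz": -0.142}, {"jaw": 0, "tx": 43.4, "ty": -34.6, "tz": 4, "rz": -0.142}, {"jaw": 0, "tx": 43.4, "ty": -34.6, "tz": 4, "rz": -0.142}, {"jaw": 0, "tx": 43.4, "ty": -34.6, "tz": 4, "rz": -0.142}, {"jaw": 0, "tx": 43.4, "ty": -34.6, "tz": 4, "rz": -0.142}, {"jaw": 0, "tx": 43.4, "ty": -34.6, "tz": 4, "rz": -0.142}, {"jaw": 0, "tx": 43.4, "ty": -34.6, "tz": 4, "rz": -0.142}, {"jaw": 0, "tx": 43.4, "ty": -34.6, "tz": 4, "rz": -0.142}, {"jaw": 0, "tx": 43.4, "ty": -34.6, "tz": 4, "rz": -0.142}, {"jaw": 0, "tx": 43.4, "ty": -34.6, "tz": 4, "rz": -0.142}, {"jaw": 0, "tx": 43.4, "ty": -34.6, "tz": 4, "rz": -0.142}]'

```text
$.targets[0]: bad value
```

```bash
cat >> h.py <<'E'
U=np.array([np.cos(.38),np.sin(.38),0]);V=np.array([-U[1],U[0],0])
P=np.array([.493,-.061,.077])
def rel():
    s=manip.state();d=np.array(s["eef_pos"])-P
    print("t %.2f u %.4f v %.4f z %.4f"%(s["time"],d@U,d@V,s["eef_pos"][2]),"F u %.1f v %.1f z %.1f"%tuple([np.array(s["wrist_force"])@a for a in (U,V,[0,0,1])]),"yaw %.3f w %.2f"%(np.arctan2(s["eef_rot"][1][0],s["eef_rot"][0][0]),s["gripper_width"]))
    return s
E
python3 - <<'E'
from h import *
s=rel();print(np.round(s["eef_rot"],3))
save("scene","s1.png");im=save("wrist","w1.png")
for cam in("scene","wrist"):
  for n in("pin","lip","edge","rib"):
    for d in models.tip_of(cam,n)[:2]:
      X=w(cam,d["centre"]);print(cam,n,round(d["confidence"],2),np.round(X,3),"u,v",np.round([(X-P)@U,(X-P)@V],3))
E
```

```text
t 0.90 u -0.5096 v -0.2802 z 0.2313 F u 0.6 v 0.3 z 0.0 yaw 0.238 w 1.00
[[ 0.972  0.236  0.   ]
 [ 0.236 -0.972  0.   ]
 [ 0.    -0.    -1.   ]]
scene pin 0.91 [ 0.375 -0.27   0.053] u,v [-0.187 -0.15 ]
scene pin 0.61 [ 0.491 -0.062  0.078] u,v [-0.002  0.   ]
scene lip 0.94 [0.313 0.126 0.054] u,v [-0.098  0.24 ]
scene lip 0.92 [ 0.395 -0.16   0.059] u,v [-0.128 -0.055]
scene edge 0.87 [0.319 0.12  0.052] u,v [-0.095  0.232]
scene edge 0.72 [ 0.526 -0.047  0.23 ] u,v [0.036 0.001]
scene rib 0.88 [ 0.494 -0.06   0.141] u,v [0.002 0.001]
scene rib 0.88 [ 0.385 -0.231  0.062] u,v [-0.163 -0.117]
```

Request:
jog_arm --targets '[{"jaw": 0.0, "tx": 3.6, "ty": -2.9, "tz": 0.3, "rx": 0.0, "ry": 0.0, "rz": -0.012}, {"jaw": 0.0, "tx": 7.2, "ty": -5.8, "tz": 0.7, "rx": 0.0, "ry": 0.0, "rz": -0.024}]' --squeeze 20

```text
time: 1.6
eef_pos: [0.18, -0.4367, 0.2239]
eef_rot: [[0.967, 0.256, 0.0], [0.256, -0.967, 0.0], [0.0, -0.0, -1.0]]
wrist_force: [1.2, 0.4, -0.4]
gripper_width: 0.689
grasp_force: 0.0
```

Request:
jog_arm --targets '[{"jaw": 0.0, "tx": 3.7, "ty": -2.8, "tz": 0.3, "rx": 0.0, "ry": 0.0, "rz": -0.012}, {"jaw": 0.0, "tx": 7.4, "ty": -5.6, "tz": 0.6, "rx": 0.0, "ry": 0.0, "rz": -0.024}, {"jaw": 0.0, "tx": 11.1, "ty": -8.4, "tz": 0.9, "rx": 0.0, "ry": 0.0, "rz": -0.036}, {"jaw": 0.0, "tx": 14.8, "ty": -11.2, "tz": 1.2, "rx": 0.0, "ry": 0.0, "rz": -0.048}, {"jaw": 0.0, "tx": 18.5, "ty": -14.0, "tz": 1.5, "rx": 0.0, "ry": 0.0, "rz": -0.06}, {"jaw": 0.0, "tx": 22.2, "ty": -16.8, "tz": 1.8, "rx": 0.0, "ry": 0.0, "rz": -0.072}, {"jaw": 0.0, "tx": 25.9, "ty": -19.6, "tz": 2.2, "rx": 0.0, "ry": 0.0, "rz": -0.084}, {"jaw": 0.0, "tx": 29.6, "ty": -22.4, "tz": 2.6, "rx": 0.0, "ry": 0.0, "rz": -0.096}, {"jaw": 0.0, "tx": 33.3, "ty": -25.2, "tz": 3.0, "rx": 0.0, "ry": 0.0, "rz": -0.108}, {"jaw": 0.0, "tx": 36.9, "ty": -27.9, "tz": 3.4, "rx": 0.0, "ry": 0.0, "rz": -0.118}, {"jaw": 0.0, "tx": 36.9, "ty": -27.9, "tz": 3.4, "rx": 0.0, "ry": 0.0, "rz": -0.118}]'

```text
time: 2.7
eef_pos: [0.466, -0.0676, 0.1894]
eef_rot: [[0.926, 0.378, 0.0], [0.378, -0.926, 0.002], [0.001, -0.002, -1.0]]
wrist_force: [0.3, -0.0, 0.1]
gripper_width: -0.0
grasp_force: 0.0
```

```bash
python3 - <<'E'
from h import *
s=rel();print(np.round(s["eef_rot"],3))
a=save("scene","s2.png");cv2.imwrite("pics/s2c.png",cv2.resize(a[100:330,130:390,::-1],(600,530)))
for cam in("scene",):
  for n in("pin","lip","edge","rib"):
    for d in models.tip_of(cam,n)[:3]:
      X=w(cam,d["centre"]);print(cam,n,round(d["confidence"],2),np.round(X,3),"u,v",np.round([(X-P)@U,(X-P)@V],3))
E
```

```text
t 2.70 u -0.0275 v 0.0039 z 0.1894 F u 0.3 v -0.1 z 0.1 yaw 0.387 w -0.00
[[ 0.926  0.378  0.   ]
 [ 0.378 -0.926  0.002]
 [ 0.001 -0.002 -1.   ]]
scene pin 0.83 [0.416 0.083 0.052] u,v [-0.018  0.162]
scene pin 0.82 [ 0.488 -0.06   0.079] u,v [-0.004  0.003]
scene pin 0.64 [ 0.377 -0.268  0.056] u,v [-0.185 -0.149]
scene lip 0.68 [ 0.638 -0.004  0.082] u,v [ 0.156 -0.001]
scene lip 0.65 [ 0.39  -0.162  0.058] u,v [-0.133 -0.056]
scene lip 0.57 [0.312 0.124 0.052] u,v [-0.099  0.239]
scene edge 0.93 [ 0.529 -0.046  0.229] u,v [0.039 0.001]
scene edge 0.83 [0.318 0.119 0.053] u,v [-0.096  0.232]
scene edge 0.58 [ 0.387 -0.163  0.055] u,v [-0.136 -0.055]
scene rib 0.92 [ 0.384 -0.231  0.066] u,v [-0.165 -0.118]
scene rib 0.76 [ 0.495 -0.059  0.139] u,v [0.003 0.001]
scene rib 0.65 [0.376 0.099 0.062] u,v [-0.049  0.192]
```

View pics/s2c.png

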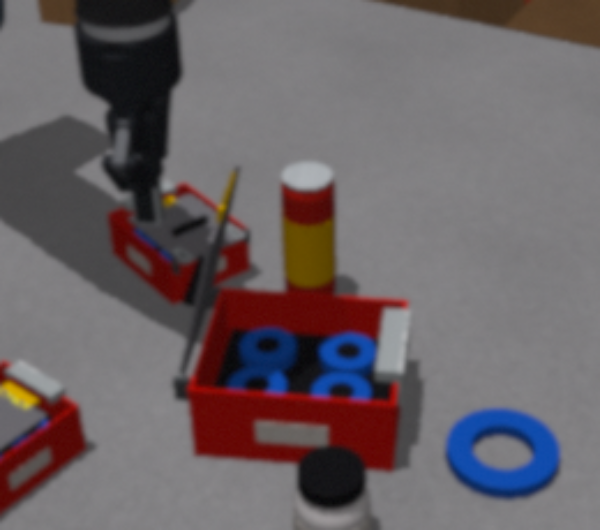

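The picture shows the shut fingertips at about (150,215), behind the flap, which runs from (185,380) to (235,170). Now I push the flap over along an arc.

Request:
jog_arm --targets '[{"jaw": 0.0, "tx": 3.2, "ty": 0.0, "tz": -0.4, "rx": 0.0, "ry": 0.0, "rz": 0.0}, {"jaw": 0.0, "tx": 4.7, "ty": 0.0, "tz": -0.4, "rx": 0.0, "ry": 0.0, "rz": 0.0}, {"jaw": 0.0, "tx": 5.8, "ty": 0.0, "tz": 0.0, "rx": 0.0, "ry": 0.0, "rz": 0.0}, {"jaw": 0.0, "tx": 6.9, "ty": 0.0, "tz": 0.5, "rx": 0.0, "ry": 0.0, "rz": 0.0}, {"jaw": 0.0, "tx": 8.0, "ty": 0.0, "tz": 1.0, "rx": 0.0, "ry": 0.0, "rz": 0.0}, {"jaw": 0.0, "tx": 8.9, "ty": 0.0, "tz": 1.7, "rx": 0.0, "ry": 0.0, "rz": 0.0}, {"jaw": 0.0, "tx": 9.9, "ty": 0.0, "tz": 2.5, "rx": 0.0, "ry": 0.0, "rz": 0.0}, {"jaw": 0.0, "tx": 10.7, "ty": 0.0, "tz": 3.4, "rx": 0.0, "ry": 0.0, "rz": 0.0}, {"jaw": 0.0, "tx": 11.4, "ty": 0.0, "tz": 4.3, "rx": 0.0, "ry": 0.0, "rz": 0.0}, {"jaw": 0.0, "tx": 12.1, "ty": 0.0, "tz": 5.3, "rx": 0.0, "ry": 0.0, "rz": 0.0}, {"jaw": 0.0, "tx": 12.1, "ty": 0.0, "tz": 5.3, "rx": 0.0, "ry": 0.0, "rz": 0.0}]'

```text
time: 4.05
eef_pos: [0.5758, -0.0264, 0.1346]
eef_rot: [[0.929, 0.371, -0.004], [0.371, -0.929, 0.001], [-0.003, -0.002, -1.0]]
wrist_force: [-0.3, -0.5, 0.3]
gripper_width: -0.002
grasp_force: 0.0
```

```bash
python3 - <<'E'
from h import *
s=rel()
a=save("scene","s3.png");cv2.imwrite("pics/s3c.png",cv2.resize(a[100:330,130:390,::-1],(600,530)))
for n in("pin","lip","edge","rib"):
    for d in models.tip_of("scene",n)[:3]:
      X=w("scene",d["centre"]);print(n,round(d["confidence"],2),np.round(X,3),"u,v",np.round([(X-P)@U,(X-P)@V],3))
E
```

```text
t 4.05 u 0.0898 v 0.0014 z 0.1346 F u -0.5 v -0.3 z 0.3 yaw 0.380 w -0.00
pin 0.85 [ 0.377 -0.269  0.054] u,v [-0.185 -0.151]
pin 0.82 [0.414 0.085 0.056] u,v [-0.019  0.164]
pin 0.73 [ 0.489 -0.062  0.077] u,v [-0.004  0.   ]
lip 0.96 [ 0.64  -0.003  0.085] u,v [ 0.158 -0.   ]
lip 0.78 [0.313 0.123 0.057] u,v [-0.099  0.238]
lip 0.65 [ 0.395 -0.161  0.055] u,v [-0.128 -0.056]
edge 0.88 [0.316 0.119 0.053] u,v [-0.097  0.233]
edge 0.65 [ 0.616 -0.012  0.153] u,v [ 0.132 -0.   ]
edge 0.64 [ 0.388 -0.165  0.056] u,v [-0.136 -0.057]
rib 0.9 [0.373 0.098 0.06 ] u,v [-0.052  0.192]
rib 0.8 [ 0.533 -0.042  0.118] u,v [0.044 0.003]
rib 0.62 [ 0.384 -0.228  0.061] u,v [-0.164 -0.115]
```

View pics/s3c.png

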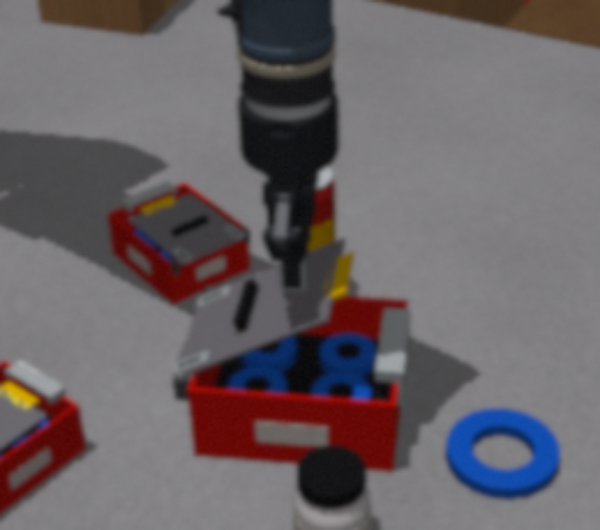

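The flap is now at about 0.5 rad, with the fingertip at (290,280) and the tongue at (340,275). The case has not moved. I continue down.

Request:
jog_arm --targets '[{"jaw": 0.0, "tx": 0.3, "ty": 0.0, "tz": 0.5, "rx": 0.0, "ry": 0.0, "rz": 0.0}, {"jaw": 0.0, "tx": 0.5, "ty": 0.0, "tz": 1.1, "rx": 0.0, "ry": 0.0, "rz": 0.0}, {"jaw": 0.0, "tx": 0.7, "ty": 0.0, "tz": 1.6, "rx": 0.0, "ry": 0.0, "rz": 0.0}, {"jaw": 0.0, "tx": 0.9, "ty": 0.0, "tz": 2.2, "rx": 0.0, "ry": 0.0, "rz": 0.0}, {"jaw": 0.0, "tx": 1.1, "ty": 0.0, "tz": 2.8, "rx": 0.0, "ry": 0.0, "rz": 0.0}, {"jaw": 0.0, "tx": 1.2, "ty": 0.0, "tz": 3.4, "rx": 0.0, "ry": 0.0, "rz": 0.0}, {"jaw": 0.0, "tx": 1.3, "ty": 0.0, "tz": 4.0, "rx": 0.0, "ry": 0.0, "rz": 0.0}, {"jaw": 0.0, "tx": 1.4, "ty": 0.0, "tz": 4.5, "rx": 0.0, "ry": 0.0, "rz": 0.0}, {"jaw": 0.0, "tx": 1.4, "ty": 0.0, "tz": 4.9, "rx": 0.0, "ry": 0.0, "rz": 0.0}, {"jaw": 0.0, "tx": 1.4, "ty": 0.0, "tz": 5.2, "rx": 0.0, "ry": 0.0, "rz": 0.0}, {"jaw": 0.0, "tx": 1.4, "ty": 0.0, "tz": 5.2, "rx": 0.0, "ry": 0.0, "rz": 0.0}]'

```text
time: 5.4
eef_pos: [0.5891, -0.0218, 0.0847]
eef_rot: [[0.929, 0.371, -0.001], [0.371, -0.929, 0.0], [-0.001, -0.001, -1.0]]
wrist_force: [-1.3, -0.2, 0.8]
gripper_width: -0.002
grasp_force: 0.0
```

```bash
python3 -c "
from h import *
rel()"
```

```text
t 5.40 u 0.1038 v 0.0008 z 0.0847 F u -1.3 v 0.3 z 0.8 yaw 0.380 w -0.00
```

Request:
jog_arm --targets '[{"jaw": 0.0, "tx": 0.0, "ty": 0.0, "tz": 0.15, "rx": 0.0, "ry": 0.0, "rz": 0.0}, {"jaw": 0.0, "tx": 0.0, "ty": 0.0, "tz": 0.3, "rx": 0.0, "ry": 0.0, "rz": 0.0}, {"jaw": 0.0, "tx": 0.0, "ty": 0.0, "tz": 0.45, "rx": 0.0, "ry": 0.0, "rz": 0.0}, {"jaw": 0.0, "tx": 0.0, "ty": 0.0, "tz": 0.45, "rx": 0.0, "ry": 0.0, "rz": 0.0}]'

```text
time: 5.8
eef_pos: [0.5895, -0.0219, 0.0807]
eef_rot: [[0.929, 0.371, -0.0], [0.371, -0.929, -0.0], [-0.0, -0.0, -1.0]]
wrist_force: [0.1, -0.3, 0.3]
gripper_width: 0.0
grasp_force: 0.0
```

Request:
jog_arm --targets '[{"jaw": 0.0, "tx": 0.0, "ty": 0.0, "tz": 0.1, "rx": 0.0, "ry": 0.0, "rz": 0.0}, {"jaw": 0.0, "tx": 0.0, "ty": 0.0, "tz": 0.1, "rx": 0.0, "ry": 0.0, "rz": 0.0}]'

```text
time: 6.0
eef_pos: [0.5895, -0.0219, 0.0797]
eef_rot: [[0.929, 0.371, -0.0], [0.371, -0.929, -0.0], [-0.0, 0.0, -1.0]]
wrist_force: [1.1, -0.1, 1.2]
gripper_width: 0.001
grasp_force: 0.0
```

Request:
jog_arm --targets '[{"jaw": 0.0, "tx": 0.0, "ty": 0.0, "tz": 0.1, "rx": 0.0, "ry": 0.0, "rz": 0.0}, {"jaw": 0.0, "tx": 0.0, "ty": 0.0, "tz": 0.1, "rx": 0.0, "ry": 0.0, "rz": 0.0}]'

```text
time: 6.2
eef_pos: [0.5897, -0.0219, 0.079]
eef_rot: [[0.929, 0.371, 0.0], [0.371, -0.929, -0.0], [0.0, 0.0, -1.0]]
wrist_force: [-0.5, 0.8, 1.1]
gripper_width: 0.001
grasp_force: 0.4
```

Request:
jog_arm --targets '[{"jaw": 0.0, "tx": 0.0, "ty": 0.0, "tz": 0.1, "rx": 0.0, "ry": 0.0, "rz": 0.0}, {"jaw": 0.0, "tx": 0.0, "ty": 0.0, "tz": 0.1, "rx": 0.0, "ry": 0.0, "rz": 0.0}]'

```text
time: 6.4
eef_pos: [0.5897, -0.0219, 0.0789]
eef_rot: [[0.929, 0.371, 0.001], [0.371, -0.929, -0.0], [0.001, 0.0, -1.0]]
wrist_force: [-1.0, -0.4, 5.8]
gripper_width: -0.003
grasp_force: 2.3
```

The descent stopped at z = 0.079 with 6 N, so the flap is flat. Now I lift, go back over the rib and come down behind it.

Request:
jog_arm --targets '[{"jaw": 0.0, "tx": 0.0, "ty": 0.0, "tz": -1.5, "rx": 0.0, "ry": 0.0, "rz": 0.0}, {"jaw": 0.0, "tx": 0.0, "ty": 0.0, "tz": -3.5, "rx": 0.0, "ry": 0.0, "rz": 0.0}, {"jaw": 0.0, "tx": -3.0, "ty": 0.0, "tz": -3.5, "rx": 0.0, "ry": 0.0, "rz": 0.0}, {"jaw": 0.0, "tx": -6.0, "ty": 0.0, "tz": -3.5, "rx": 0.0, "ry": 0.0, "rz": 0.0}, {"jaw": 0.0, "tx": -8.0, "ty": 0.0, "tz": -3.5, "rx": 0.0, "ry": 0.0, "rz": 0.0}, {"jaw": 0.0, "tx": -8.0, "ty": 0.0, "tz": -3.5, "rx": 0.0, "ry": 0.0, "rz": 0.0}]'

```text
time: 7.0
eef_pos: [0.5136, -0.0521, 0.1135]
eef_rot: [[0.929, 0.369, -0.001], [0.369, -0.929, -0.0], [-0.001, 0.0, -1.0]]
wrist_force: [0.4, 0.7, 0.1]
gripper_width: -0.003
grasp_force: 0.0
```

```bash
python3 - <<'E'
from h import *
s=rel()
a=save("scene","s4.png");b=save("top","t4.png")
for c in("scene","top"):
  for n in("pin","lip","edge","rib"):
    for d in models.tip_of(c,n)[:3]:
      X=w(c,d["centre"])
      if abs((X-P)@V)<.02: print(c,n,round(d["confidence"],2),"u,v,z",np.round([(X-P)@U,(X-P)@V,X[2]],3))
cv2.imwrite("pics/s4c.png",np.hstack([cv2.resize(a[160:320,180:340,::-1],(400,400)),cv2.resize(b[130:290,250:410,::-1],(400,400))]))
E
```

```text
t 7.00 u 0.0224 v 0.0006 z 0.1135 F u 0.7 v 0.5 z 0.1 yaw 0.378 w -0.00
scene pin 0.61 u,v,z [-0.001  0.     0.078]
scene lip 0.98 u,v,z [0.159 0.002 0.084]
scene edge 0.64 u,v,z [0.155 0.002 0.08 ]
scene rib 0.98 u,v,z [0.057 0.006 0.094]
top lip 0.88 u,v,z [ 0.163 -0.002  0.087]
top edge 0.79 u,v,z [ 0.152 -0.004  0.079]
top rib 0.63 u,v,z [ 0.058 -0.003  0.088]
```

View pics/s4c.png

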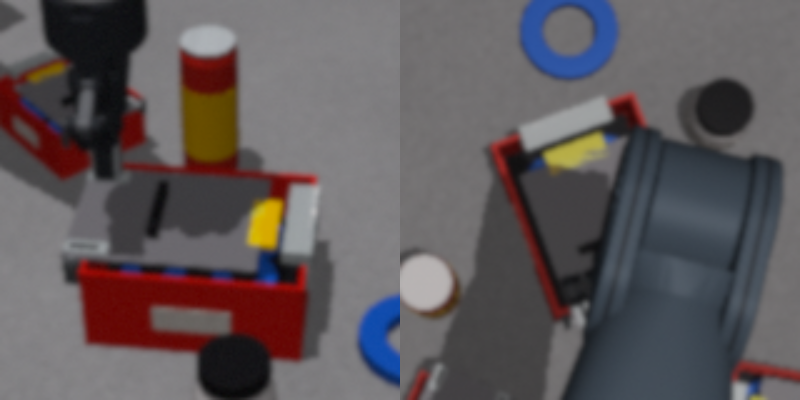

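The flap is flat. In the left half the tongue is at (265,222), just short of the lip at (300,215), and the rib is at (157,208) with the fingertip behind it at (108,170). I lower the tip and push.

Request:
jog_arm --targets '[{"jaw": 0.0, "tx": 0.0, "ty": 0.0, "tz": 1.5, "rx": 0.0, "ry": 0.0, "rz": 0.0}, {"jaw": 0.0, "tx": 0.0, "ty": 0.0, "tz": 2.6, "rx": 0.0, "ry": 0.0, "rz": 0.0}, {"jaw": 0.0, "tx": 0.0, "ty": 0.0, "tz": 3.0, "rx": 0.0, "ry": 0.0, "rz": 0.0}, {"jaw": 0.0, "tx": 0.6, "ty": 0.0, "tz": 3.0, "rx": 0.0, "ry": 0.0, "rz": 0.0}, {"jaw": 0.0, "tx": 1.2, "ty": 0.0, "tz": 3.0, "rx": 0.0, "ry": 0.0, "rz": 0.0}, {"jaw": 0.0, "tx": 1.5, "ty": 0.0, "tz": 3.0, "rx": 0.0, "ry": 0.0, "rz": 0.0}, {"jaw": 0.0, "tx": 1.8, "ty": 0.0, "tz": 3.0, "rx": 0.0, "ry": 0.0, "rz": 0.0}, {"jaw": 0.0, "tx": 2.1, "ty": 0.0, "tz": 3.0, "rx": 0.0, "ry": 0.0, "rz": 0.0}, {"jaw": 0.0, "tx": 2.4, "ty": 0.0, "tz": 3.0, "rx": 0.0, "ry": 0.0, "rz": 0.0}, {"jaw": 0.0, "tx": 2.4, "ty": 0.0, "tz": 3.0, "rx": 0.0, "ry": 0.0, "rz": 0.0}]'

```text
time: 8.5
eef_pos: [0.5377, -0.0427, 0.0831]
eef_rot: [[0.929, 0.371, -0.0], [0.371, -0.929, -0.0], [-0.0, 0.0, -1.0]]
wrist_force: [-1.2, -1.6, 1.3]
gripper_width: 0.004
grasp_force: 0.7
```

```bash
python3 -c "
from h import *
rel()"
```

```text
t 8.50 u 0.0483 v 0.0004 z 0.0831 F u -1.7 v -1.0 z 1.3 yaw 0.380 w 0.00
```

Contact is made. I push on in small steps and watch the force.

Request:
jog_arm --targets '[{"jaw": 0.0, "tx": 0.2, "ty": 0.0, "tz": 0.0, "rx": 0.0, "ry": 0.0, "rz": 0.0}, {"jaw": 0.0, "tx": 0.4, "ty": 0.0, "tz": 0.0, "rx": 0.0, "ry": 0.0, "rz": 0.0}, {"jaw": 0.0, "tx": 0.6, "ty": 0.0, "tz": 0.0, "rx": 0.0, "ry": 0.0, "rz": 0.0}, {"jaw": 0.0, "tx": 0.6, "ty": 0.0, "tz": 0.0, "rx": 0.0, "ry": 0.0, "rz": 0.0}]'

```text
time: 8.9
eef_pos: [0.5435, -0.0404, 0.0828]
eef_rot: [[0.929, 0.371, 0.0], [0.371, -0.929, -0.0], [0.0, 0.0, -1.0]]
wrist_force: [-0.8, -1.9, 1.6]
gripper_width: -0.001
grasp_force: 0.8
```

Request:
jog_arm --targets '[{"jaw": 0.0, "tx": 0.15, "ty": 0.0, "tz": 0.0, "rx": 0.0, "ry": 0.0, "rz": 0.0}, {"jaw": 0.0, "tx": 0.3, "ty": 0.0, "tz": 0.0, "rx": 0.0, "ry": 0.0, "rz": 0.0}, {"jaw": 0.0, "tx": 0.3, "ty": 0.0, "tz": 0.0, "rx": 0.0, "ry": 0.0, "rz": 0.0}]'

```text
time: 9.2
eef_pos: [0.5461, -0.0392, 0.0828]
eef_rot: [[0.929, 0.371, 0.0], [0.371, -0.929, -0.0], [0.0, 0.0, -1.0]]
wrist_force: [-0.5, -1.0, 0.9]
gripper_width: -0.003
grasp_force: 1.0
```

```bash
python3 - <<'E'
from h import *
s=rel()
a=save("scene","s5.png");b=save("top","t5.png")
for c in("scene","top"):
  for n in("pin","lip","edge","rib"):
    for d in models.tip_of(c,n)[:3]:
      X=w(c,d["centre"])
      if abs((X-P)@V)<.02: print(c,n,round(d["confidence"],2),"u,v,z",np.round([(X-P)@U,(X-P)@V,X[2]],3))
cv2.imwrite("pics/s5c.png",np.hstack([cv2.resize(a[160:320,180:340,::-1],(400,400)),cv2.resize(b[130:290,250:410,::-1],(400,400))]))
E
```

```text
t 9.20 u 0.0574 v 0.0005 z 0.0828 F u -0.8 v -0.7 z 0.9 yaw 0.380 w -0.00
scene pin 0.83 u,v,z [-0.003  0.002  0.077]
scene lip 0.72 u,v,z [0.158 0.002 0.083]
scene edge 0.96 u,v,z [0.17  0.004 0.081]
top lip 0.67 u,v,z [ 0.163 -0.001  0.084]
top edge 0.77 u,v,z [ 0.168 -0.004  0.078]
top rib 0.77 u,v,z [ 0.07  -0.002  0.091]
```

View pics/s5c.png

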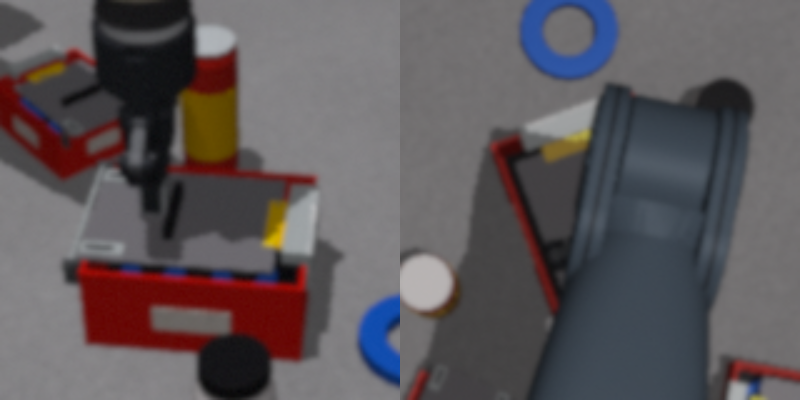

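The tongue at (275,225) is now partly under the lip, about 13–15 mm along, and the stop has not been felt. I continue 1 mm at a time.

Request:
jog_arm --targets '[{"jaw": 0.0, "tx": 0.1, "ty": 0.0, "tz": 0.0, "rx": 0.0, "ry": 0.0, "rz": 0.0}, {"jaw": 0.0, "tx": 0.15, "ty": 0.0, "tz": 0.0, "rx": 0.0, "ry": 0.0, "rz": 0.0}, {"jaw": 0.0, "tx": 0.15, "ty": 0.0, "tz": 0.0, "rx": 0.0, "ry": 0.0, "rz": 0.0}]'

```text
time: 10.0
eef_pos: [0.547, -0.0387, 0.0827]
eef_rot: [[0.929, 0.371, -0.001], [0.371, -0.929, 0.0], [-0.001, -0.0, -1.0]]
wrist_force: [-2.1, -1.4, 1.3]
gripper_width: -0.003
grasp_force: 1.3
```

Request:
jog_arm --targets '[{"jaw": 0.0, "tx": 0.1, "ty": 0.0, "tz": 0.0, "rx": 0.0, "ry": 0.0, "rz": 0.0}, {"jaw": 0.0, "tx": 0.1, "ty": 0.0, "tz": 0.0, "rx": 0.0, "ry": 0.0, "rz": 0.0}]'

```text
time: 10.2
eef_pos: [0.5482, -0.0382, 0.0827]
eef_rot: [[0.929, 0.371, -0.0], [0.371, -0.929, 0.0], [-0.0, -0.0, -1.0]]
wrist_force: [-2.1, -1.1, 0.3]
gripper_width: -0.0
grasp_force: 1.2
```

Request:
jog_arm --targets '[{"jaw": 0.0, "tx": 0.1, "ty": 0.0, "tz": 0.0, "rx": 0.0, "ry": 0.0, "rz": 0.0}, {"jaw": 0.0, "tx": 0.1, "ty": 0.0, "tz": 0.0, "rx": 0.0, "ry": 0.0, "rz": 0.0}]'

```text
time: 10.4
eef_pos: [0.5492, -0.0378, 0.0827]
eef_rot: [[0.929, 0.371, -0.0], [0.371, -0.929, 0.0], [0.0, -0.0, -1.0]]
wrist_force: [-1.7, -1.2, 0.8]
gripper_width: -0.003
grasp_force: 1.1
```

Request:
jog_arm --targets '[{"jaw": 0.0, "tx": 0.1, "ty": 0.0, "tz": 0.0, "rx": 0.0, "ry": 0.0, "rz": 0.0}, {"jaw": 0.0, "tx": 0.1, "ty": 0.0, "tz": 0.0, "rx": 0.0, "ry": 0.0, "rz": 0.0}]'

```text
time: 10.6
eef_pos: [0.5501, -0.0375, 0.0827]
eef_rot: [[0.929, 0.371, -0.0], [0.371, -0.929, 0.0], [-0.0, -0.0, -1.0]]
wrist_force: [-2.2, -0.3, 0.5]
gripper_width: -0.002
grasp_force: 1.1
```

Request:
jog_arm --targets '[{"jaw": 0.0, "tx": 0.1, "ty": 0.0, "tz": 0.0, "rx": 0.0, "ry": 0.0, "rz": 0.0}, {"jaw": 0.0, "tx": 0.1, "ty": 0.0, "tz": 0.0, "rx": 0.0, "ry": 0.0, "rz": 0.0}]'

```text
time: 10.8
eef_pos: [0.5503, -0.0374, 0.0827]
eef_rot: [[0.929, 0.371, -0.002], [0.371, -0.929, -0.001], [-0.002, -0.0, -1.0]]
wrist_force: [-3.9, -1.1, 2.8]
gripper_width: 0.001
grasp_force: 2.6
```

Request:
jog_arm --targets '[{"jaw": 0.0, "tx": 0.1, "ty": 0.0, "tz": 0.0, "rx": 0.0, "ry": 0.0, "rz": 0.0}, {"jaw": 0.0, "tx": 0.1, "ty": 0.0, "tz": 0.0, "rx": 0.0, "ry": 0.0, "rz": 0.0}]'

```text
time: 11.0
eef_pos: [0.5503, -0.0374, 0.0826]
eef_rot: [[0.929, 0.37, -0.004], [0.37, -0.929, -0.001], [-0.004, -0.0, -1.0]]
wrist_force: [-6.9, -2.8, 2.9]
gripper_width: 0.001
grasp_force: 3.7
```

The force rose to about 7 N with no further motion, so the flap is fully home at the stop. I back off and lift clear.

Request:
jog_arm --targets '[{"jaw": 0.0, "tx": -0.7, "ty": 0.0, "tz": 0.0, "rx": 0.0, "ry": 0.0, "rz": 0.0}, {"jaw": 0.0, "tx": -1.2, "ty": 0.0, "tz": -0.1, "rx": 0.0, "ry": 0.0, "rz": 0.0}, {"jaw": 0.0, "tx": -1.2, "ty": 0.0, "tz": -2.0, "rx": 0.0, "ry": 0.0, "rz": 0.0}, {"jaw": 0.0, "tx": -2.0, "ty": 0.0, "tz": -6.0, "rx": 0.0, "ry": 0.0, "rz": 0.0}, {"jaw": 0.0, "tx": -6.0, "ty": 0.0, "tz": -9.0, "rx": 0.0, "ry": 0.0, "rz": 0.0}, {"jaw": 0.0, "tx": -10.0, "ty": 0.0, "tz": -12.0, "rx": 0.0, "ry": 0.0, "rz": 0.0}, {"jaw": 0.0, "tx": -14.0, "ty": 0.0, "tz": -14.0, "rx": 0.0, "ry": 0.0, "rz": 0.0}, {"jaw": 0.0, "tx": -14.0, "ty": 0.0, "tz": -14.0, "rx": 0.0, "ry": 0.0, "rz": 0.0}]'

```text
time: 11.8
eef_pos: [0.4215, -0.0903, 0.2279]
eef_rot: [[0.93, 0.368, 0.009], [0.368, -0.93, -0.003], [0.007, 0.006, -1.0]]
wrist_force: [-0.3, -0.4, 0.4]
gripper_width: -0.001
grasp_force: 0.0
```

```bash
python3 - <<'E'
from h import *
s=rel()
a=save("scene","s6.png");b=save("top","t6.png")
for c in("scene","top"):
  for n in("pin","lip","edge","rib"):
    for d in models.tip_of(c,n)[:3]:
      X=w(c,d["centre"])
      if abs((X-P)@V)<.02: print(c,n,round(d["confidence"],2),"u,v,z",np.round([(X-P)@U,(X-P)@V,X[2]],3))
cv2.imwrite("pics/s6c.png",np.hstack([cv2.resize(a[160:320,180:340,::-1],(400,400)),cv2.resize(b[130:290,250:410,::-1],(400,400))]))
E
```

```text
t 11.80 u -0.0773 v -0.0007 z 0.2279 F u -0.4 v -0.3 z 0.4 yaw 0.377 w -0.00
scene pin 0.87 u,v,z [-0.006  0.     0.078]
scene lip 0.68 u,v,z [0.16  0.    0.084]
scene edge 0.94 u,v,z [0.17  0.003 0.081]
scene rib 0.97 u,v,z [0.074 0.001 0.093]
top pin 0.71 u,v,z [-0.     0.003  0.082]
top lip 0.95 u,v,z [0.163 0.    0.087]
top edge 0.76 u,v,z [ 0.17  -0.001  0.077]
```

View pics/s6c.png

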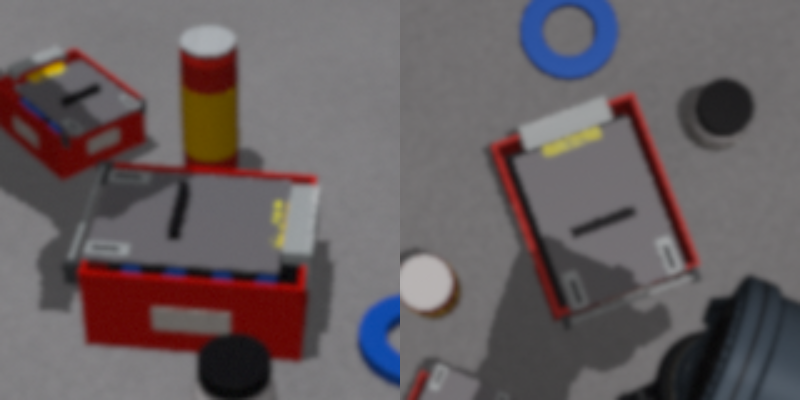

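The rib has moved 18 mm (0.056 to 0.074). The tongue is under the lip, with only its jagged root showing at (280,222), and the case and bystanders have not moved. I hand in.

```bash
python3 -c "
from h import *
print(manip.job_done())"
```

```text
the job is handed in; nothing more can be done
None
```

I closed the case and handed the job in: the flap lies flat, the tongue is pushed home under the lip to its stop (about 18 mm), and the case and bystanders look unmoved; the hand-in returned no verdict.

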